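# Shut the pod drawer and hold up the jar caddy

## Robot

A 6-joint arm with a two-finger parallel gripper is mounted at the origin on a cart in front of the work surface, level with it; the furniture and walls round the work are solid. World frame = base frame: x ahead of the robot, y to its left, z up, the work surface at z = 0. Lengths are in m, angles in rad, forces in N, time in s.
With the tool pointing down it reaches from about 0.325 to 0.85 m from the base axis. Payload 4.4 kg.
Tool frame: the origin (TCP) lies at the very end of the fingers, on their centre line; the grasp point (between the pads) lies 19 mm behind it; z points along the fingers, y is the line along which they close (so a half turn about z gives the same grasp; the last joint's range is limited). The gripper opens to 94 mm and grips with 3 to 60 N. Pads are 16 mm wide; open, the fingers measure 119 mm over their backs; the gripper's body (75 mm by 177 mm) begins 78 mm behind the grasp point.
Start: joints at [1.03, 0.207, 1.542, -0, 1.393, -0.15], TCP at [0.219, 0.532, 0.205] pointing down, gripper open.
Joint ranges: [-2.73, 2.73], [-0.86, 2.22], [0.23, 2.46], [-1.11, 4.25], [0.08, 2.63], [-2.82, 2.82]. Speed limits (rad/s): [2.79, 2.79, 3.14, 3.14, 3.14, 3.14].

## Interface

Orientations are given as [roll, pitch, yaw] about the fixed x, y, z axes, in that order (R = Rz(yaw) Ry(pitch) Rx(roll)).
In Python, from station import ctrl gives the robot as it stands. The module is installed in compiled form; this text tells all that it offers.
- The arm moves only by the tool carry_out, never from a script. Its argument "plan" is one flat list of numbers, 5 for each row, row after row: the opening, from -1 (shut) to 1 (fully open), then the shift along the tool's x, y, z in m, then the turn about the tool's z in degrees. In form: [claw, x, y, z, spin, claw, x, y, z, spin, ...]. A call has 1 to 20 rows; each row shifts and turns the commanded pose from where the row before left it, along the tool's axes as they then stand; what a row does not reach is not made up. A row lasts 1/10 s, in which the tool goes at most 50 mm and 8.59 degrees, less where a joint would pass 70% of its speed; a pose out of reach is approached as far as the arm can. A call with a gripper value outside its range is refused whole. The fingers move at their own pace and stop on an object; "force" is the grip in N (left out, the last holds). Time passes only in rows, so rows that do not move let the fingers close. It gives the time, the measured TCP pose, the force, the opening and the grip force at its end, in the units of the state.
- ctrl.observe(): the state, without advancing time (a new reading comes with each control period).
- ctrl.get_image(name): name is "scene" or "top" or "wrist"; returns (picture, depth): 384x512x3 uint8, blue, green, red; 384x512 float32, m along the optical axis (not along the pixel's ray), 0 where there is no reading.
- ctrl.camera_info(name): a dict with "fx", "fy", "cx", "cy" (pixels), "world_from_camera" (4x4, takes a point from camera to world coordinates). Camera axes: x right, y up, looking along -z (the intrinsics and any distortion apply to the point x, -y, -z); pixel columns grow to the right and rows downward; lengths in m; the calibration is good to about 2 mm. A picture is of the moment at which its call begins: read the wrist's pose just before it. camera_info takes no time and is no camera call; for the wrist camera it gives the pose at the moment of the call.
- ctrl.job_done(): hands the job in; it is judged then, once.
Trained networks look in the newest picture that a camera, given by its name, has taken for a name from the list of things; names that differ only in an ending like _2 or _b are one class to them, and where a whole thing is asked for, a point or a joint stands for the part that bears it (a point fixed in the world has none). Each returns a list of dicts, best first, with "p" (0 to 1); they miss things now and then, are a little off and sometimes report something else, mostly with a low value. They report only what shows in the picture. A call takes as long as a camera call. They do not tell look-alikes from the thing itself.
- ctrl.look_for(camera, query): "rect" ([left, top, width, height] in pixels, round what is visible of it).
- ctrl.cut_out(camera, query): "region" (384x512 bool, what is visible of it) and "rect" ([left, top, width, height] in pixels, round what is visible of it).
The state is a dict: "t": time; "qpos": joint angles; "qvel": joint speeds; "joint_efforts": joint torques, N m; "position": TCP position; "ee_rot": TCP orientation; "wrist_force": force on the tool from outside, world axes, zero at the start; "ft_torque": the same for the moment, N m; "width": finger opening in m; "grasp_force": force on a finger pad.
Only numpy, scipy, OpenCV 4.12 (cv2) and the standard library are available. Lean on these libraries where they do the work, as an engineer would, in place of code of your own. Each camera call takes 0.05 s, during which the arm holds its last target. There are 200 camera calls.

## Task

I want to wipe the worktop at the coffee corner: first push the open coffee-pod drawer fully home until it clicks in, then take the wooden caddy by its grip bar, lift it straight up about 10 cm with both jars standing in it, and keep holding it there, steady and level, while I wipe underneath. Finish while still holding it in the air; do not put it down, do not tip it on the way, and leave the other things where they are.

Things in the scene. Friction and masses are not known exactly. Their poses are not given: they have to be found in the camera images.
- pod_unit: Fixed wooden countertop drawer box, 240 (x) x 220 (y) x 100 (z) mm, one drawer with coffee pods. Origin: centre of its underside. Front faces its own -x, where the drawer slides out; closed, the drawer front is 120 mm from the origin. A wall cabinet hangs over its rear, underside 0.57 m above the worktop, over world x > 0.58, y < 0.06: keep wrist and arm out of it.
- pod_unit_drawer0 (a joint): Opening of the drawer in m: 0 fully home against its stop, grows as it comes out (starts 0.05 to 0.09, limit 0.165). It slides with about 1 N of friction; a sprung ball catch must be overcome over the last 15 mm (about 4 N more); past about 6 mm it clicks in and is drawn to 0 and kept there, so push until it meets the stop.
- pod_unit_drawer0_handle (a point): Middle of the drawer's steel bar handle, which moves with the drawer: a round bar along the box's y, 110 mm long, its axis 35 mm in front of the drawer's face and 62 mm above the worktop. The drawer can be pushed home with closed fingers against the middle of this bar.
- caddy: Loose light-wood carry caddy, 0.35 kg empty: an open box 90 mm (x) x 200 mm (y), walls 45 mm high and 6 mm thick, floor 6 mm thick, with two compartments (one towards +y, one towards -y), and an end board at each end (y = +/-95 mm, 168 mm high) that carry the grip bar. Origin: centre of its underside; z up; long axis = its y.
- caddy_bar (a point): Middle of the caddy's flat wooden grip bar, 150 mm above the caddy's underside. The bar runs along the caddy's y, 180 mm clear length, 14 mm wide (caddy x), 22 mm high; free underneath down to the jars' tops (111 mm). Loaded, the caddy balances at a point 5 to 15 mm from here towards the wide jar.
- wide_jar: Loose wide jar with a screw lid, 65 mm across, 100 mm high, about 0.28 kg, standing in one compartment of the caddy (either one). Origin: centre of its underside, 6 mm above the caddy's underside.
- slim_jar: Loose slim spice jar with a black cap, 41 mm across, 105 mm high, about 0.11 kg, standing in the other compartment. Origin: centre of its underside.
- stray_pod: Bystander: a loose white coffee pod standing on the worktop, 51 mm across, 45 mm high. Origin: centre of its underside.
- tub: Bystander: a loose food tub, 72 mm across, 71 mm high. Origin: centre of its underside.
- striped_mug: Bystander: a loose striped mug, 86 x 120 mm with its handle, 101 mm high. Origin: centre of its underside.
Mind the look-alikes: they are no part of the job. What is meant by the slim_jar is not pink or yellow, and is the smaller of those in its own colour.

How it is judged:
By the outcome, as a careful person would: the job done as asked, in the order asked, and still so for the second after the job is handed in, while the arm keeps its last pose, push and grip.
It also fails if it takes over 54 s, if anything falls off the work surface, if the arm or the gripper's body presses on something with over 40 N, if the wrist force passes 120 N, or if a joint passes its speed limit or range.

## Working session

There is one attempt and no reset: what is moved stays moved. The work goes in short steps, Python scripts to look and compute and a tool call to move; the robot and the scene stay as the last step left them, time stands still between calls to the robot, and variables do not carry over. Pictures are saved under pics/ and viewed, at most 10 in all, crops included, and the job is handed in when it is done.

Besides the shell and the picture viewer there is one more tool, called after ">>>" in YAML: its name, and indented under it one key for each argument. carry_out: Moves the arm, as the interface text tells. Its arguments: {"type":"object","properties":{"plan":{"type":"array"},"force":{"type":"number"}},"required":["plan"]}

```bash
mkdir -p pics
cat > h.py <<'E'
import numpy as np, cv2
from station import ctrl
def pts(cam,depth,info=None):
    i=info or ctrl.camera_info(cam); v,u=np.mgrid[0:384,0:512]
    x=(u-i["cx"])/i["fx"]*depth; y=(v-i["cy"])/i["fy"]*depth
    P=np.stack([x,-y,-depth,np.ones_like(depth)],-1)@np.array(i["world_from_camera"]).T
    return P[...,:3]
E
python3 - <<'E'
from h import *
s=ctrl.observe(); print(s["t"],s["position"],s["ee_rot"],s["width"])
for c in("scene","top"):
    im,d=ctrl.get_image(c); np.savez(f"{c}.npz",im=im,d=d,P=pts(c,d)); cv2.imwrite(f"pics/{c}1.png",im)
    i=ctrl.camera_info(c); print(c,{k:(np.round(v,3).tolist()) for k,v in i.items()})
    P=pts(c,d)
    for n in("pod_unit","pod_unit_drawer0_handle","caddy","caddy_bar","wide_jar","slim_jar","stray_pod","tub","striped_mug"):
        for r in ctrl.cut_out(c,n)[:3]:
            m=r["region"]&(d>0); q=P[m]
            print(n,round(r["p"],2),r["rect"],np.round(np.median(q,0),3) if len(q) else '',np.round(np.percentile(q,[2,98],axis=0),3).tolist() if len(q) else '')
E
```

```text
0.0 [0.2186332  0.53095746 0.20431684] [-3.13942160e+00 -2.97484304e-04  2.75077112e+00] 0.0939658998130875
scene {'fx': 497.265, 'fy': 497.265, 'cx': 253.958, 'cy': 192.234, 'world_from_camera': [[0.507, 0.485, -0.712, -0.344], [-0.862, 0.268, -0.431, -0.535], [-0.019, 0.832, 0.554, 0.776], [0.0, 0.0, 0.0, 1.0]]}
pod_unit 0.68 [301.7, 172.6, 142.2, 125.0] [ 0.547 -0.305  0.09 ] [[0.41, -0.411, 0.017], [0.731, -0.182, 0.102]]
pod_unit_drawer0_handle 0.65 [298.9, 218.9, 104.0, 75.6] [ 0.452 -0.285  0.065] [[0.403, -0.378, 0.018], [0.589, -0.177, 0.088]]
caddy 0.84 [138.8, 142.6, 70.8, 85.6] [0.451 0.173 0.103] [[0.411, 0.098, -0.001], [0.619, 0.31, 0.166]]
caddy_bar 0.92 [135.2, 144.8, 80.4, 85.8] [0.451 0.167 0.104] [[0.412, 0.099, 0.002], [0.509, 0.305, 0.167]]
wide_jar 0.95 [148.9, 168.3, 24.8, 39.8] [0.457 0.233 0.084] [[0.443, 0.215, 0.032], [0.496, 0.268, 0.106]]
slim_jar 0.94 [131.0, 186.3, 29.0, 65.0] [0.314 0.162 0.093] [[0.301, 0.149, 0.007], [0.348, 0.195, 0.147]]
slim_jar 0.8 [214.4, 194.7, 18.9, 40.7] [0.452 0.036 0.064] [[0.443, 0.024, -0.001], [0.509, 0.1, 0.106]]
slim_
[... 1706 characters left out ...]
029, 0.033], [0.483, 0.062, 0.109]]
slim_jar 0.55 [216.8, 255.5, 24.8, 18.3] [0.335 0.066 0.136] [[0.311, 0.042, 0.001], [0.359, 0.096, 0.139]]
stray_pod 0.5 [312.8, 135.4, 85.6, 111.1] [ 0.577 -0.287  0.098] [[0.422, -0.401, 0.017], [0.717, -0.179, 0.103]]
stray_pod 0.46 [268.4, 231.5, 16.9, 16.6] [ 0.407 -0.069  0.04 ] [[0.388, -0.089, 0.007], [0.429, -0.051, 0.045]]
stray_pod 0.27 [156.5, 201.5, 26.3, 26.3] [0.466 0.241 0.103] [[0.446, 0.217, 0.032], [0.507, 0.273, 0.108]]
tub 0.53 [256.3, 132.6, 23.8, 20.3] [ 0.713 -0.027  0.069] [[0.685, -0.059, -0.003], [0.733, 0.004, 0.074]]
striped_mug 0.76 [199.7, 120.5, 27.6, 37.9] [0.713 0.125 0.046] [[0.655, 0.086, -0.002], [0.769, 0.163, 0.101]]
```

Run:
```python
from h import *
a=np.load("scene.npz"); b=np.load("top.npz")
cv2.imwrite("pics/a.png",cv2.resize(a["im"][120:320,110:460],None,fx=2.2,fy=2.2,interpolation=cv2.INTER_CUBIC))
cv2.imwrite("pics/b.png",cv2.resize(b["im"][110:290,130:410],None,fx=2.8,fy=2.8,interpolation=cv2.INTER_CUBIC))
```

```text
(no output)
```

View pics/a.png

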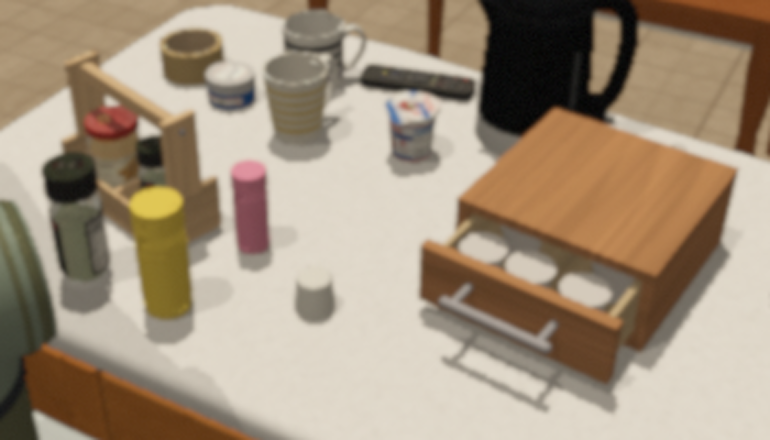

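View pics/b.png

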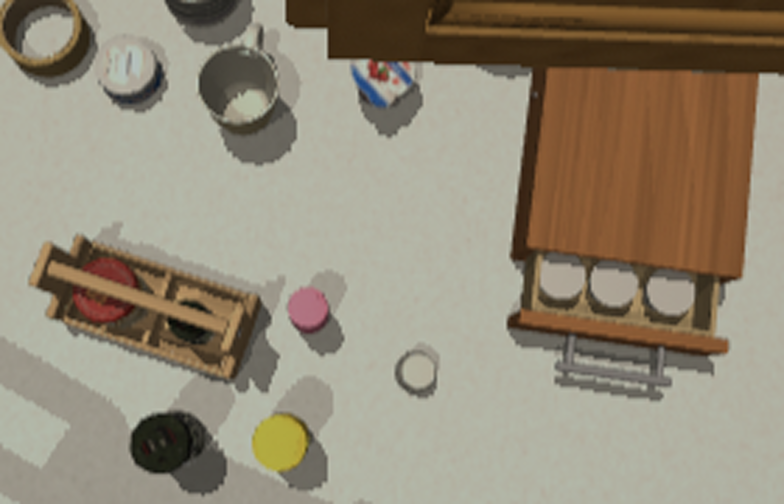

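The scene shows the open drawer with its bar handle at crop A (495,320), and the caddy at crop A (140,150). There are four slim_jar candidates:
- the small black cap inside the caddy, crop B (190,320)
- the big black-capped jar, crop B (165,440)
- the yellow one, crop B (280,440)
- the pink one, crop B (308,308)

The slim_jar is the one in the caddy: it is the smaller of the two black-capped jars, and the task says it stands in the caddy. The red-lidded wide jar is in the +y compartment. Next I measure the bar and the handle.

Run:
```python
from h import *
def line(q):
    c=q[:,:2].mean(0); u,s,vt=np.linalg.svd(q[:,:2]-c,full_matrices=False); v=vt[0]*np.sign(vt[0][1]); t=(q[:,:2]-c)@v; n=(q[:,:2]-c)@np.array([-v[1],v[0]])
    mid=c+v*(np.percentile(t,1)+np.percentile(t,99))/2
    return np.round(mid,4),np.round(np.degrees(np.arctan2(-v[0],v[1])),2),np.round([np.ptp(t),*np.percentile(n,[3,97])],3),len(q)
for c in("top","scene"):
    f=np.load(c+".npz"); P=f["P"]; d=f["d"]; im=f["im"].astype(int)
    B=lambda x0,x1,y0,y1,z0,z1:(d>0)&(P[...,0]>x0)&(P[...,0]<x1)&(P[...,1]>y0)&(P[...,1]<y1)&(P[...,2]>z0)&(P[...,2]<z1)
    print(c,"bar+ends",line(P[B(.38,.55,.08,.32,.145,.2)]),"bar",line(P[B(.38,.55,.12,.28,.153,.164)]))
    print("bar z",np.round(np.median(P[B(.38,.55,.14,.26,.15,.175)][:,2]),4), "walls",line(P[B(.38,.55,.08,.32,.037,.05)]))
    b=im; sat=b.max(-1)-b.min(-1)
    hm=B(.36,.5,-.42,-.15,.05,.085)&(sat<35); print("handle",line(P[hm]),np.round(np.percentile(P[hm],[5,50,95],axis=0),3).tolist())
    print("drawer front top",line(P[B(.4,.52,-.42,-.15,.082,.093)&(sat>35)]))
    tp=P[B(.5,.8,-.45,-.14,.094,.106)]; print("boxtop",cv2.minAreaRect(tp[:,:2].astype(np.float32)),np.median(tp[:,2]))
    print("jar lids",[np.round(np.median(P[B(.43,.5,y0,y1,.1,.112)],0),3) for y0,y1 in((.2,.28),(.12,.19))])
```

```text
top bar+ends (array([0.4652, 0.2029]), np.float64(-17.19), array([ 0.203, -0.018,  0.017]), 537) bar (array([0.4645, 0.2003]), np.float64(-17.28), array([ 0.171, -0.007,  0.006]), 338)
bar z 0.1594 walls (array([0.4641, 0.1994]), np.float64(-15.67), array([ 0.192, -0.045,  0.044]), 382)
handle (array([ 0.4597, -0.2809]), np.float64(8.71), array([ 0.204, -0.047,  0.06 ]), 574) [[0.405, -0.367, 0.06], [0.481, -0.286, 0.065], [0.498, -0.205, 0.07]]
drawer front top (array([ 0.4546, -0.2757]), np.float64(-4.3), array([ 0.217, -0.063,  0.012]), 414)
boxtop ((0.6279475688934326, -0.2964695692062378), (0.22178100049495697, 0.21654227375984192), 83.51622009277344) 0.0993484440259993
jar lids [array([0.468, 0.246, 0.104]), array([0.442, 0.161, 0.11 ])]
scene bar+ends (array([0.4606, 0.203 ]), np.float64(-16.52), array([ 0.206, -0.022,  0.018]), 622) bar (array([0.4603, 0.1997]), np.float64(-17.63), array([ 0.171, -0.009,  0.006]), 237)
bar z 0.1587 walls (array([0.4455, 0.1972]), np.float64(0.76), array([ 0.206, -0.029,  0.035]), 235)
handle (array([ 0.4447, -0.2765]), np.float64(27.19), array([ 0.184, -0.073,  0.06 ]), 670) [[0.401, -0.345, 0.06], [0.434, -0.284, 0.066], [0.498, -0.213, 0.068]]
drawer front top (array([ 0.4563, -0.283 ]), np.float64(1.76), array([ 0.226, -0.06 ,  0.025]), 682)
boxtop ((0.6537854671478271, -0.26795676350593567), (0.2819526195526123, 0.27043384313583374), 83.13053131103516) 0.0996576238952191
jar lids [array([0.471, 0.246, 0.103]), array([0.441, 0.164, 0.109])]
```

Run:
```python
from h import *
a=-np.radians(6.5); X=np.array([np.cos(a),np.sin(a)]); Y=np.array([-X[1],X[0]])
for c in("top","scene"):
    f=np.load(c+".npz"); P=f["P"]; d=f["d"]; 
    q=P[...,:2]; s=q@X; t=q@Y; z=P[...,2]
    R=(d>0)&(t>-.36)&(t<-.08)&(s>.3)&(s<.85)
    m=R&(z>.086)&(z<.105)
    h,e=np.histogram(s[m],np.arange(.4,.85,.01)); print(c,"s hist",[(round(x,2),k) for x,k in zip(e,h) if k])
    m=R&(z>.05)&(z<.072)&(s<.452)
    print("bar s,t,z",np.round(np.percentile(s[m],[5,25,50,75,95]),3),np.round(np.percentile(t[m],[1,5,50,95,99]),3),np.round(np.percentile(z[m],[5,50,95]),3),m.sum())
    k=m&(s<np.percentile(s[m],60)); p=np.polyfit(t[k],s[k],1); print("slope deg",np.degrees(np.arctan(p[0])))
    m=R&(z>.095)&(s>.57); print("box t",np.round(np.percentile(t[m],[1,50,99]),3)); k=m&(s<.60); 
    e=[ (tt,s[m&(abs(t-tt)<.006)].min()) for tt in np.arange(-.31,-.13,.03)]; p=np.polyfit(*zip(*e),1); print("front edge",np.round(e,3).tolist(),np.degrees(np.arctan(p[0])))
```

```text
top s hist [(np.float64(0.47), np.int64(102)), (np.float64(0.48), np.int64(129)), (np.float64(0.54), np.int64(62)), (np.float64(0.55), np.int64(270)), (np.float64(0.56), np.int64(276)), (np.float64(0.57), np.int64(269)), (np.float64(0.58), np.int64(273)), (np.float64(0.59), np.int64(259)), (np.float64(0.6), np.int64(270)), (np.float64(0.61), np.int64(263)), (np.float64(0.62), np.int64(263)), (np.float64(0.63), np.int64(258)), (np.float64(0.64), np.int64(258)), (np.float64(0.65), np.int64(263)), (np.float64(0.66), np.int64(251)), (np.float64(0.67), np.int64(259)), (np.float64(0.68), np.int64(251)), (np.float64(0.69), np.int64(252)), (np.float64(0.7), np.int64(254)), (np.float64(0.71), np.int64(253)), (np.float64(0.72), np.int64(260)), (np.float64(0.73), np.int64(248)), (np.float64(0.74), np.int64(196)), (np.float64(0.75), np.int64(99)), (np.float64(0.76), np.int64(18))]
bar s,t,z [0.433 0.435 0.438 0.441 0.447] [-0.28  -0.273 -0.222 -0.171 -0.165] [0.061 0.065 0.069] 173
slope deg -0.0399046337207183
box t [-0.325 -0.155 -0.082]
front edge [[-0.31, 0.57], [-0.28, 0.572], [-0.25, 0.571
[... 781 characters left out ...]
(np.float64(0.71), np.int64(216)), (np.float64(0.72), np.int64(200)), (np.float64(0.73), np.int64(214)), (np.float64(0.74), np.int64(209)), (np.float64(0.75), np.int64(203)), (np.float64(0.76), np.int64(197)), (np.float64(0.77), np.int64(75)), (np.float64(0.79), np.int64(33)), (np.float64(0.8), np.int64(31)), (np.float64(0.81), np.int64(24)), (np.float64(0.82), np.int64(22)), (np.float64(0.83), np.int64(11))]
bar s,t,z [0.431 0.433 0.435 0.437 0.446] [-0.281 -0.276 -0.225 -0.172 -0.165] [0.059 0.065 0.068] 309
slope deg -0.14868870525869715
box t [-0.332 -0.212 -0.082]
front edge [[-0.31, 0.57], [-0.28, 0.57], [-0.25, 0.571], [-0.22, 0.57], [-0.19, 0.57], [-0.16, 0.57]] -0.025613244609451337
```

>>> carry_out:
  plan: [-1,0,0,0,-8,-1,0,0,0,-7.9,-1,-0.0207,-0.0338,0,0,-1,-0.0207,-0.0338,0,0,-1,-0.0207,-0.0338,0,0,-1,-0.0207,-0.0338,0,0,-1,-0.0207,-0.0338,0,0,-1,-0.0207,-0.0338,0,0,-1,-0.0207,-0.0338,0,0,-1,-0.0207,-0.0338,0,0,-1,-0.0207,-0.0338,0,0,-1,-0.0207,-0.0338,0,0,-1,-0.0207,-0.0338,0,0,-1,-0.0207,-0.0338,0,0]
  force: 20

```text
t: 2.4
position: [0.4206, 0.099, 0.2058]
ee_rot: [3.141, 0.001, 3.028]
wrist_force: [0.9, -0.0, 0.1]
width: 0.0007
grasp_force: 0.0
```

>>> carry_out:
  plan: [-1,0.003,-0.037,0,0,-1,0.003,-0.037,0,0,-1,0.003,-0.037,0,0,-1,0.003,-0.037,0,0,-1,0.003,-0.037,0,0,-1,0.003,-0.037,0,0,-1,0.003,-0.037,0,0,-1,0.003,-0.037,0,0,-1,0.003,-0.037,0,0,-1,0.003,-0.037,0,0,-1,0,0,0,0,-1,0,0,0,0]

```text
t: 3.6
position: [0.3481, -0.2639, 0.2054]
ee_rot: [3.141, -0.0, 3.026]
wrist_force: [0.1, -0.5, 0.3]
width: 0.0003
grasp_force: 0.0
```

>>> carry_out:
  plan: [-1,0,0,0.032,0,-1,0,0,0.032,0,-1,0,0,0.032,0,-1,0,0,0.032,0,-1,0,0,0.032,0,-1,0,0,0,0,-1,-0.01,0,0,0,-1,-0.01,0,0,0,-1,-0.01,0,0,0,-1,-0.01,0,0,0,-1,-0.01,0,0,0,-1,-0.01,0,0,0,-1,-0.01,0,0,0,-1,-0.01,0,0,0,-1,-0.01,0,0,0]

```text
t: 5.1
position: [0.4385, -0.274, 0.0454]
ee_rot: [3.142, -0.0, 3.028]
wrist_force: [-2.2, -0.1, -0.3]
width: 0.0006
grasp_force: 0.7
```

>>> carry_out:
  plan: [-1,-0.005,0,0,0,-1,-0.005,0,0,0,-1,-0.005,0,0,0,-1,-0.005,0,0,0]

```text
t: 5.5
position: [0.4562, -0.2758, 0.0451]
ee_rot: [3.141, -0.004, 3.029]
wrist_force: [-13.8, -1.0, 10.2]
width: 0.0003
grasp_force: 6.7
```

>>> carry_out:
  plan: [-1,-0.004,0,0,0,-1,-0.004,0,0,0]

```text
t: 5.7
position: [0.4563, -0.2758, 0.0451]
ee_rot: [3.14, -0.023, 3.031]
wrist_force: [-34.0, 0.4, 26.6]
width: 0.0007
grasp_force: 17.0
```

>>> carry_out:
  plan: [-1,0.01,0,0,0,-1,0.02,0,0,0,-1,0.03,0,0,0,-1,0,0,-0.03,0,-1,0,0,-0.04,0,-1,0,0,-0.04,0,-1,0,0,-0.04,0]

```text
t: 6.4
position: [0.4066, -0.27, 0.197]
ee_rot: [3.141, 0.002, 3.028]
wrist_force: [0.2, -1.5, -0.8]
width: 0.0003
grasp_force: 0.0
```

Run:
```python
from h import *
a=-np.radians(6.5); X=np.array([np.cos(a),np.sin(a)]); Y=np.array([-X[1],X[0]])
for c in("top","scene"):
    im,d=ctrl.get_image(c); P=pts(c,d); np.savez(c+"2.npz",im=im,d=d,P=P)
    q=P[...,:2]; s=q@X; t=q@Y; z=P[...,2]
    R=(d>0)&(t>-.33)&(t<-.10)&(s>.42)&(s<.6)
    for n,l,h in(("top",.094,.105),("dr",.080,.092),("bar",.055,.071)):
        m=R&(z>l)&(z<h); hh,e=np.histogram(s[m],np.arange(.42,.6,.005)); print(c,n,[(round(float(x),3),int(k)) for x,k in zip(e,hh) if k])
    if c=="scene": cv2.imwrite("pics/c.png",cv2.resize(im[150:320,250:460],None,fx=3,fy=3,interpolation=cv2.INTER_CUBIC))
```

```text
top top [(0.545, 29), (0.55, 134), (0.555, 132), (0.56, 126), (0.565, 135), (0.57, 132), (0.575, 133), (0.58, 130), (0.585, 130), (0.59, 128)]
top dr [(0.53, 27), (0.535, 133), (0.54, 128), (0.545, 123), (0.55, 9), (0.555, 2), (0.56, 1), (0.57, 1), (0.575, 2), (0.58, 1), (0.585, 2), (0.59, 1)]
top bar [(0.49, 9), (0.495, 45), (0.5, 59), (0.505, 11), (0.51, 12), (0.515, 9), (0.52, 7), (0.525, 11), (0.53, 58), (0.535, 11), (0.54, 2), (0.545, 1), (0.55, 3), (0.555, 2), (0.56, 1), (0.565, 2), (0.57, 2), (0.575, 1), (0.58, 1), (0.585, 2), (0.59, 1)]
scene top [(0.54, 5), (0.545, 186), (0.55, 172), (0.555, 135), (0.56, 132), (0.565, 114), (0.57, 122), (0.575, 114), (0.58, 102), (0.585, 112), (0.59, 110)]
scene dr [(0.53, 201), (0.535, 201), (0.54, 138), (0.545, 163), (0.55, 63), (0.555, 1)]
scene bar [(0.49, 121), (0.495, 117), (0.5, 32), (0.505, 16), (0.51, 8), (0.515, 11), (0.52, 11), (0.525, 12), (0.53, 346), (0.535, 143), (0.54, 3), (0.545, 5), (0.55, 2), (0.57, 17), (0.575, 12), (0.58, 3), (0.585, 1)]
```

View pics/c.png

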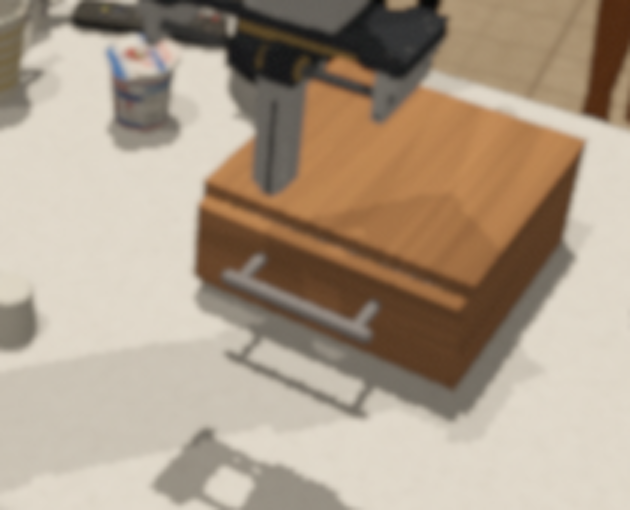

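The drawer is home: its front sits flush on the box at crop (330,260), and the bar has moved to s≈0.497 m, about 60 mm in. The closed fingers met the stop at 34 N. Next I go over to the caddy.

>>> carry_out:
  plan: [-1,0,0.02,-0.02,0,-1,0,0.04,-0.01,0,1,0,0.04,0,0,1,0,0.04,0,0,1,0,0.04,0,0,1,0,0.04,0,0,1,0,0.04,0,0,1,0,0.04,0,0,1,-0.001,0.04,0,0,1,-0.001,0.04,0,0,1,-0.001,0.04,0,0,1,-0.001,0.04,0,0,1,-0.001,0.024,0,0]

```text
t: 7.8
position: [0.4655, 0.2134, 0.2245]
ee_rot: [3.14, -0.001, 3.031]
wrist_force: [0.8, -0.5, -0.9]
width: 0.0851
grasp_force: 0.0
```

>>> carry_out:
  plan: [1,0,0,0,7.8,1,0,0,0,7.8,1,0,0,0,7.8,1,0,0,0,7.8,1,0,0,0,7.8,1,0,0,0,7.8,1,0,0,0,7.8,1,0,0,0,7.8,1,0,0,0,7.8,1,0,0,0,7.8,1,0,0,0,7.8,1,0,0,0,7.8,1,0,0,0,7.1,1,0,0,0,0,1,0,0,0,0]

```text
t: 9.3
position: [0.4655, 0.2104, 0.2248]
ee_rot: [-3.141, -0.0, 1.273]
wrist_force: [0.1, -0.2, 0.1]
width: 0.0939
grasp_force: 0.0
```

Run:
```python
from h import *
s=ctrl.observe(); p=np.array(s["position"]); yaw=s["ee_rot"][2]; print(s["t"],p,np.degrees(s["ee_rot"]),s["width"])
info=ctrl.camera_info("wrist"); im,d=ctrl.get_image("wrist"); P=pts("wrist",d,info)
cv2.imwrite("pics/w.png",im)
x=np.array([np.cos(yaw),np.sin(yaw)]); y=np.array([np.sin(yaw),-np.cos(yaw)])
z=P[...,2]; m=(d>0)&(z>.150)&(z<.175)
q=P[m][:,:2]-p[:2]; a=q@x; b=q@y; k=(abs(b)<.05)&(abs(a)<.13)
print("n",k.sum(),"a range",np.round(np.percentile(a[k],[1,99]),3))
k2=k&(np.abs(a)<.07); f=np.polyfit(a[k2],b[k2],1); print("bar in tool: offset y",f[1],"angle",np.degrees(np.arctan(f[0])),"width",np.percentile(b[k2],[3,97]))
im,d=ctrl.get_image("scene"); np.savez("scene3.npz",im=im,d=d)
cv2.imwrite("pics/d.png",cv2.resize(im[110:270,110:250],None,fx=3.7,fy=3.7,interpolation=cv2.INTER_CUBIC))
```

```text
9.3 [0.4655063  0.21038076 0.22477495] [-1.79954908e+02 -6.71583740e-03  7.29627323e+01] 0.09385602870107852
n 5142 a range [-0.103  0.094]
bar in tool: offset y 0.002010013245268319 angle 0.12594669636503308 width [-0.00454411  0.00864772]
```

View pics/w.png

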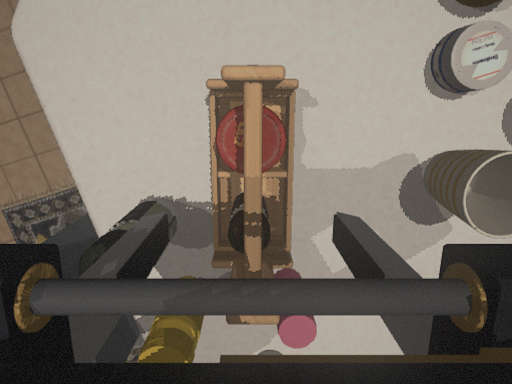

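View pics/d.png

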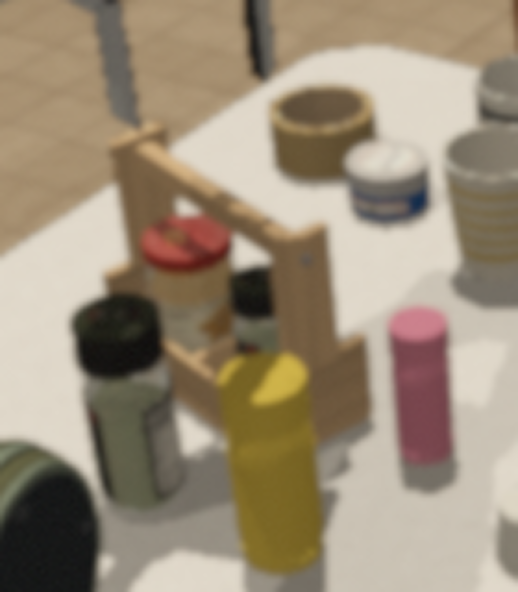

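The crop confirms it: the small black-capped jar at (255,310) stands in the caddy. The larger black-capped one (118,400), the yellow one (265,450) and the pink one (420,380) stand outside and are look-alikes. The bar lies 2 mm off the tool centre, so I correct that, descend and grip.

>>> carry_out:
  plan: [1,0.003,0.002,0.02,0,1,0,0,0.025,0,1,0,0,0.025,0,1,0,0,0.015,0,1,0,0,0.011,0,1,0,0,0,0,-1,0,0,0,0,-1,0,0,0,0,-1,0,0,0,0,-1,0,0,0,0,-1,0,0,0,0,-1,0,0,0,0,-1,0,0,0,0,-1,0,0,0,0]
  force: 45

```text
t: 10.8
position: [0.4684, 0.2124, 0.1294]
ee_rot: [-3.142, 0.0, 1.271]
wrist_force: [0.4, 0.5, -0.2]
width: 0.0334
grasp_force: 0.0
```

>>> carry_out:
  plan: [-1,0,0,0,0,-1,0,0,0,0,-1,0,0,0,0,-1,0,0,0,0,-1,0,0,0,0,-1,0,0,0,0]

```text
t: 11.4
position: [0.4681, 0.2125, 0.1293]
ee_rot: [-3.141, 0.0, 1.271]
wrist_force: [-2.4, 0.5, -0.2]
width: 0.0137
grasp_force: 45.0
```

>>> carry_out:
  plan: [-1,0,0,-0.002,0,-1,0,0,-0.003,0,-1,0,0,-0.005,0,-1,0,0,-0.005,0,-1,0,0,-0.005,0,-1,0,0,0,0,-1,0,0,0,0]

```text
t: 12.1
position: [0.4687, 0.2124, 0.1497]
ee_rot: [3.141, -0.0, 1.271]
wrist_force: [-0.1, 0.7, -7.0]
width: 0.0136
grasp_force: 45.0
```

```bash
cat > chk.py <<'E'
from h import *
import sys
s=ctrl.observe(); yaw=s["ee_rot"][2]; p=s["position"]; print(s["t"],p,np.round(s["wrist_force"],1),np.round(s["ft_torque"],2),s["width"],s["grasp_force"])
info=ctrl.camera_info("wrist"); im,d=ctrl.get_image("wrist"); P=pts("wrist",d,info)
x=np.array([np.cos(yaw),np.sin(yaw)]); y=np.array([np.sin(yaw),-np.cos(yaw)])
q=P[...,:2]-p[:2]; a=q@x; b=q@y; h=P[...,2]-p[2]
m=(d>0)&(abs(b)<.02)&(h>.01)&(h<.06)&(a>-.12)&(a<.12); print("bar slope deg",np.degrees(np.arctan(np.polyfit(a[m],h[m],1)[0])),m.sum(),a[m].min(),a[m].max(),"z end",np.median(P[...,2][m&(a>.085)]))
cv2.imwrite(f"pics/{sys.argv[1]}.png",im)
im,d=ctrl.get_image("scene"); cv2.imwrite(f"pics/{sys.argv[1]}s.png",cv2.resize(im[60:270,60:300],None,fx=2.8,fy=2.8,interpolation=cv2.INTER_CUBIC))
E
python3 chk.py e
```

```text
12.1 [0.46869515 0.21238808 0.1497419 ] [-0.1  0.7 -7. ] [-0.1   0.09  0.  ] 0.013647679644819052 44.99658644199371
bar slope deg 1.0599883486946369 12335 -0.05937151807096529 0.0922977633291906 z end 0.18834978173865102
```

>>> carry_out:
  plan: [-1,0,0,-0.005,0,-1,0,0,-0.01,0,-1,0,0,-0.01,0,-1,0,0,-0.01,0,-1,0,0,-0.01,0,-1,0,0,-0.01,0,-1,0,0,-0.01,0,-1,0,0,-0.01,0,-1,0,0,-0.005,0,-1,0,0,0,0,-1,0,0,0,0,-1,0,0,0,0,-1,0,0,0,0]
  force: 55

```text
t: 13.5
position: [0.468, 0.2123, 0.2287]
ee_rot: [-3.14, 0.001, 1.271]
wrist_force: [-0.3, 0.3, -7.9]
width: 0.0134
grasp_force: 55.0
```

```bash
sed -i 's/(a>-.12)&(a<.12); print/(a>-.05)\&(a<.08); print/' chk.py; python3 chk.py f; python3 chk.py g
```

```text
13.5 [0.46798221 0.21226376 0.22868237] [-0.3  0.3 -7.9] [-0.13  0.02  0.08] 0.013370144018604787 54.99611020088196
bar slope deg -1.2768074017846947 8765 -0.049977706280127196 0.0799891791945446 z end nan
13.6 [0.46818188 0.2123114  0.22893056] [ 0.6 -0.5 -7.5] [-0.08  0.08  0.02] 0.013556572603289385 54.99607443809509
bar slope deg -1.2342547050813821 8783 -0.04995864140146926 0.07997520238329536 z end nan
  return _methods._mean(a, axis=axis, dtype=dtype,
  ret = ret.dtype.type(ret / rcount)
  return _methods._mean(a, axis=axis, dtype=dtype,
  ret = ret.dtype.type(ret / rcount)
```

View pics/gs.png

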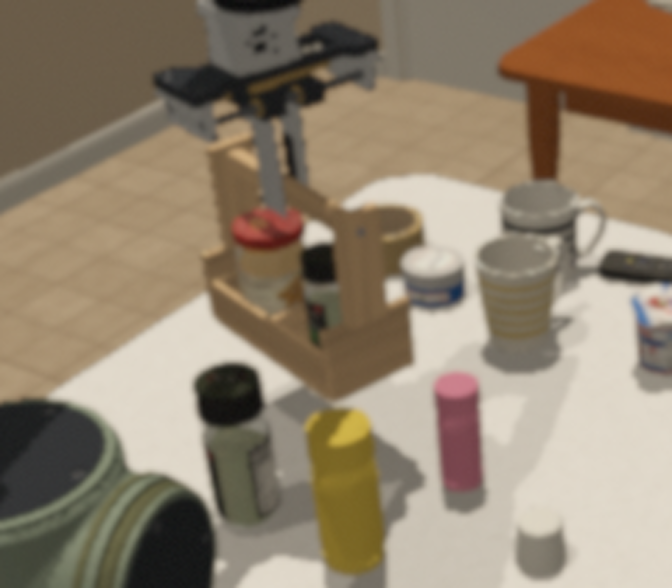

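The caddy is in the air with both jars upright. Next I hold for a second, then check level, drift and the drawer.

>>> carry_out:
  plan: [-1,0,0,0,0,-1,0,0,0,0,-1,0,0,0,0,-1,0,0,0,0,-1,0,0,0,0,-1,0,0,0,0,-1,0,0,0,0,-1,0,0,0,0,-1,0,0,0,0,-1,0,0,0,0]

```text
t: 14.7
position: [0.4685, 0.2124, 0.2294]
ee_rot: [-3.142, 0.0, 1.271]
wrist_force: [0.7, 0.1, -7.7]
width: 0.0138
grasp_force: 55.0
```

Run:
```python
from h import *
s=ctrl.observe(); p=s["position"]; yaw=s["ee_rot"][2]; print(s["t"],p)
x=np.array([np.cos(yaw),np.sin(yaw)]); y=np.array([np.sin(yaw),-np.cos(yaw)])
def rep(n,P,d,dz):
    q=P[...,:2]-p[:2]; a=q@x; b=q@y; z=P[...,2]
    R=(d>0)&(abs(b)<.022)
    for nm,lo,hi in(("end-",-.115,-.095),("bar-",-.085,-.05),("bar+",.03,.07),("end+",.077,.10)):
        m=R&(a>lo)&(a<hi)&(z>.145+dz)&(z<.18+dz)
        if nm[0]=="b": m&=abs(b)<.007
        print(n,nm,m.sum(),np.round(np.percentile(z[m],[50,80,95]),4) if m.sum() else "")
    for nm,lo,hi in(("wall-",-.1,-.02),("wall+",0,.08)):
        m=(d>0)&(abs(abs(b)-.042)<.006)&(a>lo)&(a<hi)&(z>.03+dz)&(z<.06+dz); print(n,nm,m.sum(),np.round(np.median(z[m]),4) if m.sum() else "")
for c in("scene","top"):
    f=np.load(c+".npz"); rep(c+" before",f["P"],f["d"],0)
    im,d=ctrl.get_image(c); P=pts(c,d); rep(c+" now",P,d,.1)
A=-np.radians(6.5); X=np.array([np.cos(A),np.sin(A)]); Y=np.array([-X[1],X[0]])
q=P[...,:2]; m=(d>0)&(abs(q@Y+.2225)<.04)&(abs(P[...,2]-.064)<.005)&(q@X<.515)&(q@X>.4); print("handle s",np.median((q@X)[m]))
```

```text
14.7 [0.4684542  0.21235726 0.22943736]
scene before end- 156 [0.158  0.1658 0.1676]
scene before bar- 45 [0.1594 0.1604 0.161 ]
scene before bar+ 40 [0.1598 0.1603 0.1613]
scene before end+ 104 [0.1605 0.1662 0.1679]
scene before wall- 48 0.0403
scene before wall+ 19 0.0409
scene now end- 169 [0.2585 0.2654 0.2675]
scene now bar- 49 [0.2595 0.2602 0.2613]
scene now bar+ 37 [0.2589 0.2599 0.2609]
scene now end+ 116 [0.2603 0.2658 0.2677]
scene now wall- 127 0.1397
scene now wall+ 110 0.1404
top before end- 86 [0.1654 0.167  0.1689]
top before bar- 71 [0.1598 0.1614 0.1628]
top before bar+ 80 [0.159  0.1603 0.1625]
top before end+ 94 [0.1645 0.1669 0.1681]
top before wall- 122 0.0438
top before wall+ 125 0.0437
top now end- 103 [0.2653 0.2674 0.2689]
top now bar- 87 [0.2601 0.2609 0.2625]
top now bar+ 0 
top now end+ 0 
top now wall- 142 0.1441
top now wall+ 3 0.1405
handle s 0.498766692047517
```

The caddy is level to within 1 mm end to end, raised 100 mm and steady, and the drawer is still home.

```bash
python3 -c "
from station import ctrl
print(ctrl.job_done())"
```

```text
the job is handed in; nothing more can be done
None
```

The drawer is pushed home against its stop, and the caddy, with both jars standing in it, is held level and steady 10 cm above the worktop; the job is handed in.

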